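# Shut the screw tin and bring it round to the pointer

### The job

On the bench stands a turntable with round screw jars and one square metal tin whose hinged lid is open. First close the tin's lid fully, then turn the turntable until the tin faces the fixed steel pointer squarely, and finish while still gripping the turntable so that it is held still there: do not let go at the end. Leave the glue bottle, the tape measure and the hand plane where they are.

Things in the scene. Friction and masses are not known exactly. Their poses are not given: they have to be found in the camera images.
- carousel: (All sizes in mm.) Plywood turntable, diameter 250, top face 45 above the bench; turns either way without stops about its origin's z (origin on the bench; friction 0.06 N m, stays where left). Fixed on it, centred 88 from the axis every 60 degrees: five round glass jars (diameter 52, tops 107 above the bench) and, towards this frame's -x, one square metal tin.
- handle (a point): Centre of the wooden bar handle on the turntable's axis, 130 above the bench, on a post of diameter 20; axes as carousel. The bar is 64 long (along y), 16 thick (along x), 30 high (115 to 145 above the bench) and turns with the table. Pinch it across its thickness from above.
- tin_front (a point): Centre of the square tin's outer face, 116 from the axis and 75 above the bench; axes as carousel, so -x points straight out from the tin. The tin is 56 radially, 52 tangentially; its inner edge is 60 from the axis, its rim 105 above the bench.
- tin_lid (a joint): Angle of the tin's flat metal lid: 0 closed (lying level on the rim), growing as it opens, 1.5 fully open (nearly upright). The stiff hinge (0.04 N m) holds the lid at any angle; weight 60 g.
- lid_hinge (a point): Middle of the lid's tangential hinge line, at the tin's inner edge, 60 from the axis and 105.5 above the bench, level with the closed lid's underside. The lid is 60 long, 56 wide, 5 thick; closed it reaches outwards, opening it swings up and inwards. Axes turn with the lid: -x from hinge to free edge, z out of its upper face.
- lid_edge (a point): Middle of the lid's free edge, on its upper (outer) face, 60 from the hinge; axes as lid_hinge.
- pointer (a point): Tip of the fixed steel cone pointer, 39 above the bench, 130 from the turntable's axis, 38 long, on a 60 high bracket of the base on the side towards the robot. Its +x axis points from the tip to the turntable's axis, z up. The tin faces it squarely when tin_front has y = 0 and x = 0.014 in this frame.
- glue: Bystander: upright grey glue bottle, diameter 56, height 150; origin at the centre of its underside.
- tape: Bystander: black tape measure 72 x 34 x 66 high; origin at the centre of its underside.
- plane: Bystander: hand plane, 160 long (along its y), 45 wide, about 55 high; origin at the centre of its underside.

How it is judged:
On the way, in this order (a step that is already met when the one before it is completed fails the run):
1. the tin's lid is closed (value of joint tin_lid below 0.07 rad), for 0.2 s.
2. with the lid closed, the tin faces the pointer (y of tin_front in the frame of pointer between -0.012 and 0.012 m and x of tin_front in the frame of pointer below 0.06 m and value of joint tin_lid below 0.07 rad), for 0.2 s.
At the end, for the whole second after the job is handed in: The lid is closed (joint below 0.07 rad); the middle of the tin's outer face is within 12 mm sideways of the pointer's line, on the pointer's side; the turntable is still (below 0.05 rad/s) and the gripper's fingers hold it with more than 1 N of contact (all of step 2 and contact force between the fingers and carousel above 1 N and angular speed of carousel below 0.05 rad/s); the arm keeps its last pose, push and grip.
It fails at once if a bystander was pushed away or tipped over (distance of any of glue, tape, plane from where it was at the start of the episode above 0.03 m or angle between any of glue, tape, plane's own z axis and vertical above 0.5 rad).
It also fails if it takes over 70 s, if anything falls off the work surface, if the arm or the gripper's body presses on something with over 40 N, if the wrist force passes 120 N, or if a joint passes its speed limit or range.

### The arm

A 7-joint arm with a two-finger parallel gripper is mounted at the origin on the work surface. World frame = base frame: x ahead of the robot, y to its left, z up, the work surface at z = 0. Lengths are in m, angles in rad, forces in N, time in s.
With the tool pointing down it reaches from about 0.4 to 0.875 m from the base axis. Payload 19.3 kg.
Tool frame: the origin (TCP) lies midway between the tips of the shut fingers; the grasp point (between the pads) lies 19 mm behind it; z points along the fingers, y is the direction in which the jaws open and shut (so a half turn about z gives the same grasp; the last joint's range is limited). The gripper opens to 85 mm and grips with 20 to 120 N. Pads are 22 mm wide; open, the fingers measure 114 mm over their backs; the gripper's body (76 mm by 85 mm) begins 54 mm behind the grasp point. The pads swing forward as they close: fully open they stand 13 mm farther back than shut.
Start: joints at [-1.327, 0.521, -0.036, 1.599, 0.021, 1.021, -0.113], TCP at [0.193, 0.594, 0.231] pointing down, gripper open.
Joint ranges: [-2.91, 2.91], [-0.3, 2.13], [-1.5, 1.42], [0.17, 2.43], [-1.26, 4.41], [0.16, 1.93], [-2.52, 2.52]. Speed limits (rad/s): [1.89, 1.89, 2.39, 2.39, 3.01, 3.01, 3.01].

### API

Orientations are given as [roll, pitch, yaw] about the fixed x, y, z axes, in that order (R = Rz(yaw) Ry(pitch) Rx(roll)).
In Python, from workcell import telemetry, cams, workorder gives the robot as it stands. The module is installed in compiled form; this text tells all that it offers.
- The arm moves only by the tool apply_moves, never from a script. Its argument "steps" is a list of rows, each a list of 4 numbers: the shift along the tool's x, y, z in cm, then the turn about the tool's z in rad. A call has exactly 10 rows; each row is the pose to reach, as a shift and turn from the pose commanded when the call began, along the tool's axes at that moment; what a row does not reach only later rows make up. A row lasts 1/12 s, in which the tool goes at most 41.7 mm and 7.16 degrees, less where a joint would pass 70% of its speed; a pose out of reach is approached as far as the arm can. A call with a gripper value outside its range is refused whole. "claw" is the closure, from 0 (fully open) to 1 (shut), set as the call begins (left out, the last holds). The fingers move at their own pace and stop on an object; "force" is the grip in N (left out, the last holds). Time passes only in rows, so rows that repeat a pose let the fingers close, or fill a call up. It gives the time, the measured TCP pose, the force and the opening at its end, in the units of the state.
- telemetry.observe(): the state, without advancing time (a new reading comes with each control period).
- cams.grab_frame(name): name is "side" or "top"; returns a dict with "color" (480x640x3 uint8, red, green, blue), "mtx" (3x3 intrinsics, pixels), "k1" (the pictures are not rectified: a ray, as slopes to the right and down, at radius r is drawn at 1 + k1 r^2 times it, then the intrinsics apply), "eye" and "orientation" of the camera in the world. Camera axes: x right, y down, z forward; pixel columns grow to the right and rows downward; lengths in m; the calibration is good to about 2 mm. A picture is of the moment at which its call begins. There is no depth.
- workorder.job_done(): hands the job in, once; it reports no verdict.
Trained networks look in the newest picture that a camera, given by its name, has taken for a name from the list of things; names that differ only in an ending like _2 or _b are one class to them, and where a whole thing is asked for, a point or a joint stands for the part that bears it (a point fixed in the world has none). Each returns a list of dicts, best first, with "score" (0 to 1); they miss things now and then, are a little off and sometimes report something else, mostly with a low value. They report only what shows in the picture. A call takes as long as a camera call.
- cams.find_in(camera, name): "box" ([left, top, width, height] in pixels, round what is visible of it).
- cams.pinpoint(camera, name): "uv" ([column, row] in pixels: a listed point, or the origin of a listed thing).
The state is a dict: "clock": time; "qpos": joint angles; "qd": joint speeds; "joint_efforts": joint torques, N m; "position": TCP position; "tool_rot": TCP orientation; "force": force on the tool from outside, world axes, zero at the start; "moment": the same for the moment, N m; "grip_width": finger opening in m.
Only numpy, scipy, OpenCV 4.12 (cv2) and the standard library are available. Lean on these libraries where they do the work, as an engineer would, in place of code of your own. Each camera call takes 0.05 s, during which the arm holds its last target. There are 200 camera calls.

## Working session

There is one attempt and no reset: what is moved stays moved. The work goes in short steps, Python scripts to look and compute and a tool call to move; the robot and the scene stay as the last step left them, time stands still between calls to the robot, and variables do not carry over. Pictures are saved under pics/ and viewed, about 8 in all and at most 12, crops included, and the job is handed in when it is done.

Besides the shell and the picture viewer there is one more tool, called after "Request:" as name(argument=value, ...) on one line, values as JSON. apply_moves: Moves the arm, as the interface text tells. Its arguments: {"type":"object","properties":{"steps":{"type":"array"},"claw":{"type":"number"},"force":{"type":"number"}},"required":["steps"]}

```bash
mkdir -p pics; cat > h.py <<'E'
import numpy as np, cv2
from scipy.spatial.transform import Rotation as R
from workcell import telemetry, cams, workorder
def rot(o):
    o=np.array(o,float)
    return o if o.shape==(3,3) else (R.from_euler('xyz',o).as_matrix() if o.size==3 else R.from_quat(o).as_matrix())
def ray(f,uv):
    K=np.array(f['mtx'],float)
    p=cv2.undistortPoints(np.array([[uv]],float),K,np.array([f['k1'],0,0,0.]))[0,0]
    d=rot(f['orientation'])@np.array([p[0],p[1],1]); return np.array(f['eye']),d/np.linalg.norm(d)
def atz(f,uv,z):
    e,d=ray(f,uv); return e+d*(z-e[2])/d[2]
def tri(a,b):
    (e1,d1),(e2,d2)=a,b
    t=np.linalg.lstsq(np.c_[d1,-d2],e2-e1,rcond=None)[0]
    p,q=e1+t[0]*d1,e2+t[1]*d2; return (p+q)/2,np.linalg.norm(p-q)
def proj(f,P):
    c=rot(f['orientation']).T@(np.array(P)-f['eye'])
    return cv2.projectPoints(c[None],np.zeros(3),np.zeros(3),np.array(f['mtx'],float),np.array([f['k1'],0,0,0.]))[0][0,0]
E
python3 - <<'E'
from h import *
np.set_printoptions(precision=3,suppress=True)
F={}
for n in('side','top'):
    F[n]=cams.grab_frame(n); cv2.imwrite(f'pics/{n}0.png',F[n]['color'][...,::-1])
    print(n,F[n]['eye'],F[n]['orientation'],F[n]['k1'])
for k in('carousel','handle','tin_front','lid_hinge','lid_edge','pointer','glue','tape','plane'):
    r={}
    for n in F:
        a=cams.pinpoint(n,k); r[n]=[(np.round(x['uv'],0).tolist(),round(x['score'],2)) for x in a[:2]]
    t=tri(*[ray(F[n],cams.pinpoint(n,k)[0]['uv']) for n in F]) if all(r.values()) else None
    print(k,r,t)
s=telemetry.observe();print(s)
E
```

```text
side [ 0.513 -0.9    0.717] [-2.16   0.017 -0.104] -0.0011135567262017248
top [ 0.348 -0.022  1.174] [-2.895 -0.007 -1.436] -0.13326084955122006
carousel {'side': [([300.0, 292.0], 0.6)], 'top': [([367.0, 292.0], 0.82), ([471.0, 312.0], 0.16)]} (array([ 0.531, -0.093,  0.002]), np.float64(0.002570979336657664))
handle {'side': [([296.0, 246.0], 0.78), ([298.0, 374.0], 0.29)], 'top': [([372.0, 283.0], 0.88)]} (array([ 0.529, -0.094,  0.137]), np.float64(0.0026888988759476806))
tin_front {'side': [([286.0, 241.0], 0.57)], 'top': [([315.0, 284.0], 0.67)]} (array([0.514, 0.021, 0.074]), np.float64(0.017177040951802634))
lid_hinge {'side': [([292.0, 240.0], 0.57)], 'top': [([342.0, 286.0], 0.94), ([368.0, 351.0], 0.68)]} (array([ 0.521, -0.034,  0.111]), np.float64(0.000497247330415181))
lid_edge {'side': [([291.0, 218.0], 0.91)], 'top': [([330.0, 276.0], 0.87)]} (array([ 0.525, -0.01 ,  0.159]), np.float64(0.008220157395238755))
pointer {'side': [([244.0, 289.0], 0.87), ([262.0, 192.0], 0.48)], 'top': [([370.0, 352.0], 0.92)]} (array([ 0.403, -0.112,  0.039]), np.float64(0.00339041693346
[... 228 characters left out ...]
 303.0], 0.79), ([471.0, 310.0], 0.4)]} (array([ 0.438,  0.431, -0.02 ]), np.float64(0.003288221263277958))
plane {'side': [([385.0, 243.0], 0.88)], 'top': [([307.0, 184.0], 0.7)]} (array([0.769, 0.077, 0.001]), np.float64(0.004111964208709028))
{'clock': 1.9, 'qpos': array([-1.327,  0.521, -0.036,  1.599,  0.021,  1.021, -0.113]), 'qd': array([-0.001, -0.001,  0.001, -0.002, -0.001, -0.001, -0.001]), 'joint_efforts': array([  0.   , -92.683,   1.979, -37.025,   0.018,   0.002,   0.   ]), 'position': array([0.193, 0.594, 0.231]), 'tool_rot': array([-3.142, -0.   ,  2.828]), 'force': array([-0.531, -0.084, -0.18 ]), 'moment': array([ 0.007, -0.053,  0.06 ]), 'grip_width': 0.08553803943460915}
```

```bash
cd pics; python3 -c "
import cv2
a=cv2.imread('top0.png')[180:420,250:500];b=cv2.imread('side0.png')[150:350,180:400]
import numpy as np
a=cv2.resize(a,(400,384),interpolation=cv2.INTER_CUBIC);b=cv2.resize(b,(400,364),interpolation=cv2.INTER_CUBIC)
c=np.zeros((384,800,3),np.uint8);c[:,:400]=a;c[:364,400:]=b;cv2.imwrite('c0.png',c)"
```

```text
(no output)
```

View pics/c0.png

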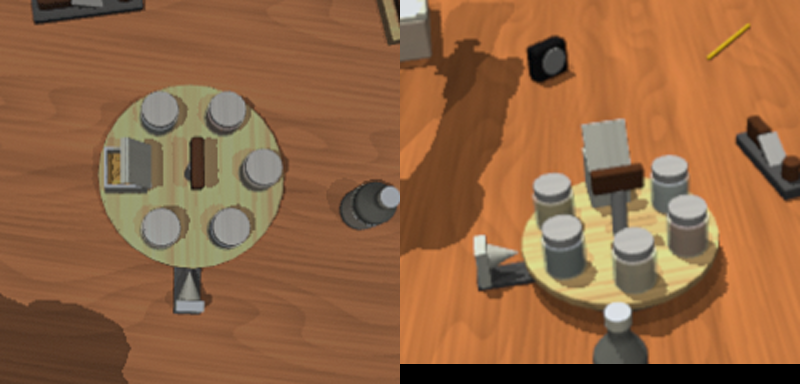

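View pics/top0.png

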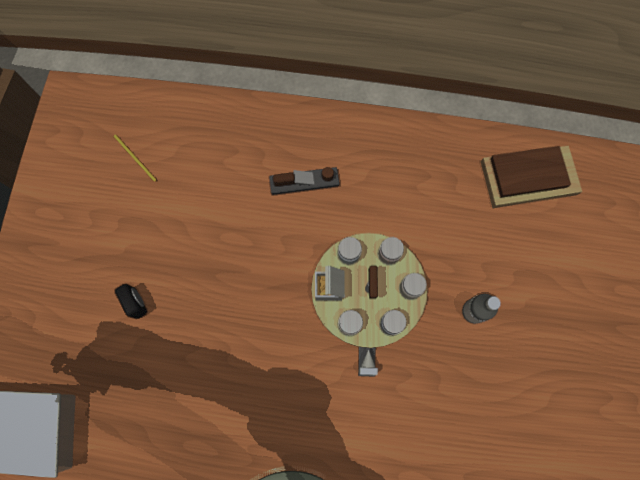

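Top picture: the tin is left of the axis (about 325,285) with its lid open at roughly 1.15 rad. The handle is at (373,283), the pointer at (368,360) and the glue at (480,308). The tin points to about 98° and the pointer to about 188°, so the table needs about +90°. Now I'll shut the fingers and move over the gap between handle and lid.

Request:
apply_moves(steps=[[-2.5,-2.5,-0.2,0.12],[-5,-5,-0.4,0.24],[-7.5,-7.5,-0.6,0.36],[-10,-10,-0.8,0.48],[-12.5,-12.5,-1,0.6],[-15,-15,-1.2,0.72],[-17.5,-17.5,-1.4,0.84],[-20,-20,-1.6,0.96],[-22.5,-22.5,-1.8,1.08],[-25,-25,-2,1.2]], claw=1, force=40)

```text
clock: 2.73
position: [0.354, 0.278, 0.2516]
tool_rot: [3.141, -0.001, 1.622]
force: [1.1, 0.3, 0.1]
grip_width: -0.0001
```

```bash
cat >> h.py <<'E'
AX=np.array([.530,-.0935])
def to(p,jaw=None):
    s=telemetry.observe(); M=rot(s['tool_rot']); d=M.T@(np.array(p)-s['position'])*100
    j=np.arctan2(M[1,1],M[0,1]); print('pos',s['position'].round(4),'jaw deg',np.degrees(j).round(1),'shift cm',d.round(2),'F',s['force'].round(1),'q',s['qpos'].round(2),'t',s['clock'],'w',round(s['grip_width'],4))
    if jaw is not None: print('tool turn rad',-((np.radians(jaw)-j+np.pi)%(2*np.pi)-np.pi))
def pol(r,z,a=98): return [AX[0]+r*np.cos(np.radians(a)),AX[1]+r*np.sin(np.radians(a)),z]
E
python3 -c "
from h import *
to(pol(.042,.25),-82)"
```

```text
pos [0.354  0.278  0.2516] jaw deg 2.9 shift cm [-33.82  15.3    0.14] F [1.1 0.3 0.1] q [-1.07  0.22  0.32  2.03 -0.09  0.9  -0.65] t 2.7333 w -0.0001
tool turn rad 1.4823530149386859
```

Request:
apply_moves(steps=[[-3.4,1.5,0,0.12],[-6.8,3,0,0.24],[-10.2,4.6,0,0.36],[-13.6,6.1,0,0.48],[-17,7.6,0,0.6],[-20.4,9.2,0,0.72],[-23.8,10.7,0,0.84],[-27.2,12.2,0,0.96],[-30.6,13.8,0,1.08],[-33.8,15.3,0,1.2]])

```text
clock: 3.57
position: [0.5263, -0.0512, 0.2516]
tool_rot: [3.141, -0.001, 0.422]
force: [0.5, 0.7, 0.3]
grip_width: -0.0002
```

```bash
python3 -c "
from h import *
to(pol(.042,.15),-82)"
```

```text
pos [ 0.5263 -0.0512  0.2516] jaw deg -65.8 shift cm [-0.23 -0.02 10.16] F [0.5 0.7 0.3] q [-0.53  0.42  0.7   1.86 -0.32  0.98 -0.84] t 3.5667 w -0.0002
tool turn rad 0.28245488543661557
```

Request:
apply_moves(steps=[[-0.1,0,0.5,0.1],[-0.2,0,1,0.2],[-0.2,0,2,0.28],[-0.2,0,3.5,0.28],[-0.2,0,5,0.28],[-0.2,0,6.5,0.28],[-0.2,0,8,0.28],[-0.2,0,9.3,0.28],[-0.2,0,10.2,0.28],[-0.2,0,10.2,0.28]])

```text
clock: 4.4
position: [0.5231, -0.05, 0.148]
tool_rot: [-3.141, 0.002, 0.148]
force: [-0.6, -0.6, 0.4]
grip_width: 0.0002
```

```bash
python3 - <<'E'
from h import *
to(pol(.085,.147),-82)
f=cams.grab_frame('side');g=cams.grab_frame('top')
c=np.hstack([cv2.resize(f['color'][150:350,180:400],(400,364)),cv2.resize(g['color'][200:382,280:480],(400,364))])
cv2.imwrite('pics/c1.png',c[...,::-1])
E
```

```text
pos [ 0.5231 -0.05    0.148 ] jaw deg -81.5 shift cm [ 0.12 -4.09  0.1 ] F [-0.6 -0.6  0.4] q [-0.49  0.57  0.66  1.96 -0.5   0.77 -0.96] t 4.4 w 0.0002
tool turn rad 0.008179000198865971
```

View pics/c1.png

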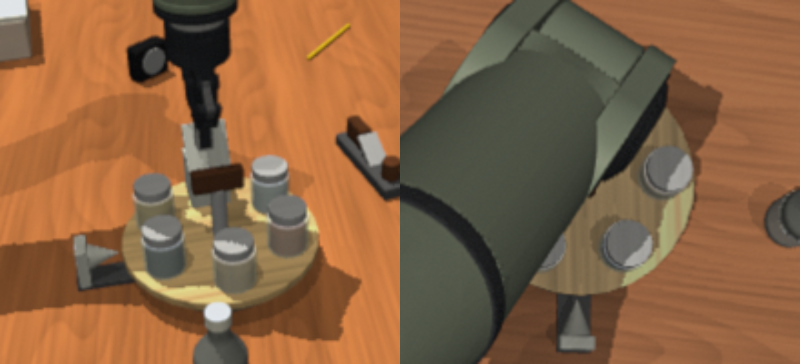

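The finger sits between the handle and the lid face, at about (205,130) in the left half. I'll push the lid outward now.

Request:
apply_moves(steps=[[0.1,-0.6,0,0],[0.1,-1.2,0,0],[0.1,-1.8,0,0],[0.1,-2.4,0,0],[0.1,-3,0.2,0],[0.1,-3.6,0.4,0],[0.1,-4.2,0.6,0],[0.1,-4.7,0.8,0],[0.1,-5.2,1,0],[0.1,-5.2,1.2,0]])

```text
clock: 5.33
position: [0.5169, 0.0027, 0.137]
tool_rot: [-3.141, 0.0, 0.149]
force: [-0.5, -0.5, 0.9]
grip_width: -0.0001
```

```bash
python3 - <<'E'
from h import *
to(pol(.097,.1105),-82)
f=cams.grab_frame('side')
cv2.imwrite('pics/c2.png',cv2.resize(f['color'][150:350,180:400],(660,600))[...,::-1])
E
```

```text
pos [0.5169 0.0027 0.137 ] jaw deg -81.5 shift cm [-0.04  0.01  2.65] F [-0.5 -0.5  0.9] q [-0.59  0.58  0.65  1.99 -0.52  0.74 -1.04] t 5.3333 w -0.0001
tool turn rad 0.009258489515536539
```

View pics/c2.png

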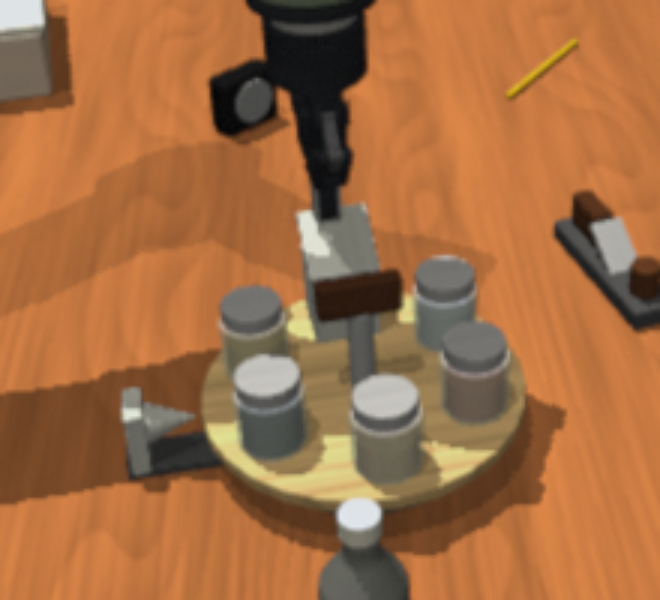

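The lid (340,230) is down to about half open with the finger on top of it. I'll press on down.

Request:
apply_moves(steps=[[0,-0.1,0.4,0],[0,-0.2,0.8,0],[0,-0.3,1.2,0],[0,-0.3,1.6,0],[0,-0.3,2,0],[0,-0.3,2.3,0],[0,-0.3,2.5,0],[0,-0.3,2.6,0],[0,-0.3,2.7,0],[0,-0.3,2.7,0]])

```text
clock: 6.22
position: [0.5169, 0.0045, 0.1105]
tool_rot: [-3.141, -0.001, 0.148]
force: [-0.4, 1.0, 3.5]
grip_width: 0.0002
```

Request:
apply_moves(steps=[[0,0,0.05,0],[0,0,0.1,0],[0,0,0.15,0],[0,0,0.2,0],[0,0,0.2,0],[0,0,0.2,0],[0,0,0.2,0],[0,0,0.2,0],[0,0,0.2,0],[0,0,0.2,0]])

```text
clock: 7.05
position: [0.5183, 0.0047, 0.1099]
tool_rot: [-3.141, -0.004, 0.148]
force: [-1.5, 3.3, 30.2]
grip_width: -0.0002
```

The force jumped to 30 N with no further travel, so the lid is on the rim. I'll lift off, move back over the handle and check.

Request:
apply_moves(steps=[[0,0,-1,0],[0,0,-2.5,0],[0,0,-4.5,0],[0,1,-6.5,0],[0,2.5,-8,0],[0,4.5,-8,0],[0,6.5,-8,0],[0,8.5,-8,0],[0,9.7,-8,0],[0,9.7,-8,0]], claw=0.2)

```text
clock: 7.88
position: [0.5308, -0.0943, 0.1887]
tool_rot: [3.14, -0.0, 0.145]
force: [-0.5, -0.8, 0.1]
grip_width: 0.0685
```

```bash
python3 - <<'E'
from h import *
to([*AX,.114],-82)
f=cams.grab_frame('side')
for k in('lid_hinge','lid_edge','handle','tin_front','carousel'):
    for x in cams.pinpoint('side',k)[:2]: print(k,np.round(x['uv']),round(x['score'],2))
for a in(94,98,102): print(a,'edge',proj(f,pol(.12,.1105,a)).round(),'front',proj(f,pol(.116,.075,a)).round())
print('handle pred',proj(f,[*AX,.13]).round())
cv2.imwrite('pics/c3.png',cv2.resize(f['color'][150:350,180:400],(660,600))[...,::-1])
E
```

```text
pos [ 0.5308 -0.0943  0.1887] jaw deg -81.7 shift cm [-0.07 -0.1   7.47] F [-0.5 -0.8  0.1] q [-0.44  0.54  0.71  1.9  -0.45  0.87 -0.93] t 7.8833 w 0.0685
tool turn rad 0.00492016481957247
lid_hinge [294. 241.] 0.64
lid_edge [291. 228.] 0.73
handle [298. 247.] 0.83
handle [301. 375.] 0.61
tin_front [289. 240.] 0.6
carousel [303. 292.] 0.64
carousel [261. 191.] 0.42
94 edge [291. 226.] front [292. 239.]
98 edge [288. 226.] front [289. 239.]
102 edge [285. 227.] front [286. 240.]
handle pred [297. 248.]
```

View pics/c3.png

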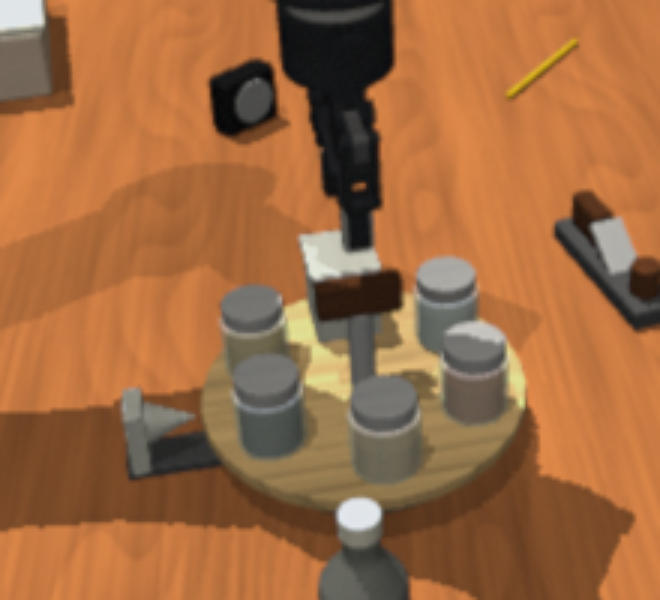

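Lid closed: it is level on the tin at (340,255). The fingers are over the handle bar (358,293). Descend 7.4 cm, then grip.

Request:
apply_moves(steps=[[-0.1,-0.1,1,0],[-0.1,-0.1,2,0],[-0.1,-0.1,3,0],[-0.1,-0.1,4,0],[-0.1,-0.1,5,0],[-0.1,-0.1,6,0],[-0.1,-0.1,6.8,0],[-0.1,-0.1,7.4,0],[-0.1,-0.1,7.4,0],[-0.1,-0.1,7.4,0]])

```text
clock: 9.02
position: [0.5297, -0.0908, 0.1142]
tool_rot: [3.142, 0.0, 0.148]
force: [0.5, 0.3, 0.3]
grip_width: 0.0684
```

Request:
apply_moves(steps=[[0,0,0,0],[0,0,0,0],[0,0,0,0],[0,0,0,0],[0,0,0,0],[0,0,0,0],[0,0,0,0],[0,0,0,0],[0,0,0,0],[0,0,0,0]], claw=1, force=40)

```text
clock: 9.85
position: [0.5306, -0.0943, 0.1152]
tool_rot: [3.136, -0.003, 0.145]
force: [1.8, -20.8, 1.4]
grip_width: 0.016
```

```bash
python3 - <<'E'
from h import *
to([*AX,.114],8.3)
E
```

```text
pos [ 0.5306 -0.0943  0.1152] jaw deg -81.7 shift cm [-0.05 -0.09  0.12] F [  1.8 -20.8   1.4] q [-0.37  0.64  0.62  1.95 -0.54  0.72 -0.85] t 9.85 w 0.016
tool turn rad -1.5706892413413884
```

Gripped at 16 mm. I'll take out the 3.5 mm side offset and turn.

Request:
apply_moves(steps=[[0,0.2,0,0],[0,0.35,0,0],[0,0.35,0,-0.06],[0,0.35,0,-0.15],[0,0.35,0,-0.25],[0,0.35,0,-0.35],[0,0.35,0,-0.45],[0,0.35,0,-0.55],[0,0.35,0,-0.64],[0,0.35,0,-0.7]])

```text
clock: 10.68
position: [0.5322, -0.0973, 0.1153]
tool_rot: [3.135, -0.0, 0.851]
force: [11.7, -20.0, -5.7]
grip_width: 0.0157
```

```bash
python3 - <<'E'
from h import *
to([*AX,.114],8.3)
E
```

```text
pos [ 0.5322 -0.0973  0.1153] jaw deg -41.3 shift cm [ 0.14 -0.42  0.12] F [ 11.7 -20.   -5.7] q [-0.23  0.59  0.42  1.94 -0.36  0.68 -0.31] t 10.6833 w 0.0157
tool turn rad -0.8651498362901169
```

Request:
apply_moves(steps=[[0,0.2,0,-0.05],[0,0.4,0,-0.14],[0,0.45,0,-0.24],[0,0.5,0,-0.34],[0,0.55,0,-0.44],[0,0.6,0,-0.54],[0,0.65,0,-0.64],[0,0.7,0,-0.74],[0,0.75,0,-0.82],[0,0.75,0,-0.86]])

```text
clock: 11.52
position: [0.5363, -0.0989, 0.1151]
tool_rot: [3.14, -0.0, 1.713]
force: [-2.2, 2.6, 10.6]
grip_width: 0.0158
```

Request:
apply_moves(steps=[[0,0,0,0],[0,0,0,0],[0,0,0,0],[0,0,0,0],[0,0,0,0],[0,0,0,0],[0,0,0,0],[0,0,0,0],[0,0,0,0],[0,0,0,0]])

```text
clock: 12.35
position: [0.5363, -0.0989, 0.1151]
tool_rot: [3.14, 0.0, 1.708]
force: [-2.1, 2.1, 10.8]
grip_width: 0.0153
```

```bash
cat > chk.py <<'E'
from h import *
import sys
to([*AX,.114],8.3)
F={n:cams.grab_frame(n) for n in('side','top')}
for k,z in(('carousel',0),('handle',.13),('tin_front',.075),('lid_hinge',.1055),('lid_edge',.1105),('pointer',.039)):
    for n in F:
        for x in cams.pinpoint(n,k)[:2]: print(k,n,np.round(x['uv']),round(x['score'],2),atz(F[n],x['uv'],z).round(4))
c=np.hstack([cv2.resize(F['side']['color'][180:340,200:376],(400,364)),cv2.resize(F['top']['color'][220:402,270:470],(400,364))])
cv2.imwrite(f'pics/{sys.argv[1]}.png',c[...,::-1])
E
python3 chk.py c4
```

```text
pos [ 0.5363 -0.0989  0.1151] jaw deg 7.9 shift cm [ 0.62 -0.55  0.11] F [-2.1  2.1 10.8] q [-0.06  0.56  0.18  1.92 -0.16  0.67  0.35] t 12.35 w 0.0153
tool turn rad -0.007803899153943306
carousel side [299. 295.] 0.67 [ 0.5283 -0.1036  0.    ]
carousel side [383. 240.] 0.49 [0.7709 0.0939 0.    ]
handle side [297. 250.] 0.75 [ 0.5296 -0.1017  0.13  ]
tin_front side [246. 276.] 0.63 [ 0.4129 -0.1107  0.075 ]
lid_hinge side [272. 261.] 0.92 [ 0.4727 -0.1004  0.1055]
lid_edge side [243. 264.] 0.95 [ 0.4106 -0.1105  0.1105]
pointer side [244. 286.] 0.73 [ 0.4047 -0.1007  0.039 ]
```

View pics/c4.png

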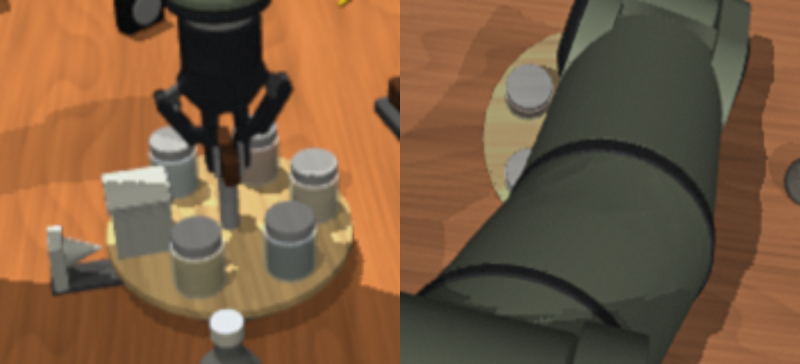

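The tin now stands by the pointer with its lid flat. I'll cross-check the pointer and axis directions using the first top picture's jar tops and bracket.

```bash
python3 - <<'E'
from h import *
f=cams.grab_frame('top')
P=lambda u,v,z:atz(f,(u,v),z)[:2]
J=[P(*p,.107) for p in((349,249),(392,250),(414,285),(394,321),(351,322))]
a=(J[0]+J[3]+J[1]+J[4])/4; print('axis jars',a,'r',[np.linalg.norm(j-a).round(4) for j in J])
ang=lambda d:np.degrees(np.arctan2(d[1],d[0]))%360
print('initial tin angle',[round((ang(j-a)-o)%360,1) for j,o in zip(J,(-60,-120,180,120,60))])
rim=P(367.5,290.5,.045);print('table rim centre',rim)
t=P(369,350.5,.039);b=P(368,370,.06);print('tip',t,'bracket top',b)
for A in(a,rim,[.5363,-.0935],AX): print(ang(t-A),ang(b-A),np.linalg.norm(t-A))
E
```

```text
axis jars [ 0.53172068 -0.09401919] r [np.float64(0.0877), np.float64(0.0852), np.float64(0.0869), np.float64(0.0854), np.float64(0.0862)]
initial tin angle [np.float64(98.8), np.float64(96.8), np.float64(97.6), np.float64(98.7), np.float64(98.2)]
table rim centre [ 0.5293755 -0.0909783]
tip [ 0.40375214 -0.10974667] bracket top [ 0.36294682 -0.11086523]
187.00657784567377 185.70005701717096 0.12893137979023428
188.49724747020477 186.81409140777262 0.12701763668998992
186.9880065558215 185.72038274081288 0.1335398454861525
187.33301405401718 185.93460092339282 0.1272889518095689
```

```bash
python3 -c "
from h import *
s=telemetry.observe();print(s['clock'],s['force'],s['grip_width'],abs(s['qd']).max())
print(workorder.job_done())"
```

```text
13.1 [-1.95867302  1.70989843 10.57002496] 0.01577694983200974 0.0023199710327729364
the job is handed in; nothing more can be done
None
```

I closed the tin's lid, turned the turntable about 90° by its handle until the tin faced the pointer, and handed the job in at 13.1 s still gripping it. No verdict was reported.

**Lid:** I pushed it over with the shut fingers and pressed until the force rose to 30 N with no further travel. In the pictures afterwards it lies level.

**Alignment:** the tin's direction is about 187.6°, from the jar tops in the first top picture plus the measured jaw turn. The pointer's direction came out between 185.7° and 188.5°. The allowed error is about ±6°.

**Hold:** the grip width is 16 mm on the bar at 40 N, the arm is still, and about 10 N is pressing up on the tool.

**Disagreements and gaps:**
- The side-camera points alone gave 184° to 189° for the tin, which is still within tolerance.
- The forces while turning suggested the axis lies about 5 mm farther in x than the cameras said. I corrected for that mid-turn, and the side force dropped from about 23 N to 3 N.
- The arm hid the tin from the top camera at the end, so I had no top-view check of the final pose.
- I did not measure the bystanders again. The glue bottle and hand plane stood in place in the last pictures where they could be seen, and nothing came near the tape measure.

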